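# Fit the hanging divider into the parts bin

## Robot

A 6-joint arm with a two-finger parallel gripper is mounted at the origin on the work surface. World frame = base frame: x ahead of the robot, y to its left, z up, the work surface at z = 0. Lengths are in m, angles in rad, forces in N, time in s.
With the tool pointing down it reaches from about 0.375 to 0.975 m from the base axis. Payload 3.8 kg.
Tool frame: the origin (TCP) lies at the very end of the fingers, on their centre line; the grasp point (between the pads) lies 19 mm behind it; y points along the fingers, x is the direction in which the jaws open and shut, and the axes are right-handed (so a half turn about y gives the same grasp; the last joint's range is limited). The gripper opens to 85 mm and grips with 20 to 120 N. Pads are 22 mm wide; open, the fingers measure 114 mm over their backs; the gripper's body (76 mm by 85 mm) begins 54 mm behind the grasp point. The pads swing forward as they close: fully open they stand 13 mm farther back than shut.
Start: joints at [1.098, 0.264, 1.604, -0, 1.274, -0.037], TCP at [0.285, 0.612, 0.231] pointing down, gripper open.
Joint ranges: [-2.63, 2.63], [-0.94, 2.18], [0.31, 2.57], [-1.31, 4.45], [0, 2.66], [-2.55, 2.55]. Speed limits (rad/s): [2.57, 2.57, 3.14, 3.14, 3.14, 3.14].

## Interface

Orientations are given as a rotation vector (axis times angle).
In Python, from workcell import bot, cams gives the robot as it stands.
- The arm moves only by the tool play_rows, never from a script. Its argument "motion" is a list of rows, each a list of 2 entries, a list of its own where there are three numbers: the shift along the world's x, y, z normalised to -1 to 1, where 1 is 400 mm, then the turn, a rotation vector about the world's x, y, z normalised to -1 to 1, where 1 is pi/4 rad. In form: [[[tx, ty, tz], [ax, ay, az]], ...]. A call has 1 to 10 rows; each row is the pose to reach, as a shift and turn from the pose commanded when the call began; what a row does not reach only later rows make up. A row lasts 1/8 s, in which the tool goes at most 62.5 mm and 10.7 degrees, less where a joint would pass 70% of its speed; a pose out of reach is approached as far as the arm can. A call with a number of a shift or a turn outside -1 to 1 is refused whole. A call with a gripper value outside its range is refused whole. "gripper" is the closure, from 0 (fully open) to 1 (shut), set as the call begins (left out, the last holds). The fingers move at their own pace and stop on an object; "squeeze" is the grip in N (left out, the last holds). Time passes only in rows, so rows that repeat a pose let the fingers close. It gives the time, the measured TCP pose, the force and the opening at its end, in the units of the state.
- bot.read_state(): the state, without advancing time (a new reading comes with each control period).
- cams.read_camera(name): name is "side" or "top"; returns (picture, depth): 384x512x3 uint8, red, green, blue; 384x512 float32, m along the optical axis (not along the pixel's ray), 0 where there is no reading.
- cams.calibration(name): a dict with "mtx" (3x3 intrinsics, pixels), "R" (3x3) and "t" (3): a world point X has camera coordinates R X + t. Camera axes: x right, y down, z forward; pixel columns grow to the right and rows downward; lengths in m; the calibration is good to about 2 mm. A picture is of the moment at which its call begins. calibration takes no time and is no camera call.
- bot.finish_job(): hands the job in, once; it reports no verdict.
Trained networks look in the newest picture that a camera, given by its name, has taken for a name from the list of things; names that differ only in an ending like _2 or _b are one class to them, and where a whole thing is asked for, a point or a joint stands for the part that bears it (a point fixed in the world has none). Each returns a list of dicts, best first, with "conf" (0 to 1); they miss things now and then, are a little off and sometimes report something else, mostly with a low value. They report only what shows in the picture. A call takes as long as a camera call. They do not tell look-alikes from the thing itself.
- cams.recognise(camera, label): "xyz" ([x, y, z] in m, in the coordinates of the camera as it stood for that picture, good to about 4 mm: the middle of the surface that is visible of it).
- cams.regions_of(camera, label): "mask" (384x512 bool, what is visible of it).
- cams.mark_of(camera, label): "xyz" ([x, y, z] in m, in the coordinates of the camera as it stood for that picture, good to about 4 mm: a listed point, or the origin of a listed thing).
The state is a dict: "time": time; "q": joint angles; "joint_vel": joint speeds; "joint_torque": joint torques, N m; "tool_pos": TCP position; "tcp_rot": TCP orientation; "wrist_force": force on the tool from outside, world axes, zero at the start; "torque": the same for the moment, N m; "width": opening from 0.0 (shut) to 1.0 (fully open).
Only numpy, scipy, OpenCV 4.12 (cv2) and the standard library are available. Lean on these libraries where they do the work, as an engineer would, in place of code of your own. Each camera call takes 0.05 s, during which the arm holds its last target.

## Task

Lift the orange divider up and off its two hooks and stand it upright on its long bottom edge in the slot between the ribs of the big blue bin in the middle of the bench, so that the steel and brass parts stay apart. Lower it gently until it rests fully down on the bin floor, without dropping it in, and let go. Leave the green divider hanging where it is.

Things in the scene. Friction and masses are not known exactly. Their poses are not given: they have to be found in the camera images.
- orange_divider: Orange T-shaped panel, 12 mm thick (x), 106 wide (y), 110 high (z), 0.14 kg; on top an ear 25 long, 20 high on each side (156 over both; their undersides 90 above the bottom edge). Origin: middle of the bottom edge. Hangs upright by its ears on two hooks, square to its stand, bottom edge 64 mm over the bench; top edge between the hooks is free to grasp across the thickness.
- green_divider: Green panel of exactly the same shape, hanging on the other stand; not wanted. Origin: middle of its bottom edge.
- stand_orange: Grey hook stand fixed to the bench, left or right of the bin, holding the orange divider above its origin. Base 150 (x) by 180 mm (y); posts 165 high at x=+56, y=-65 and +65 mm; from each an 8 mm hook rod runs to -x, its top at 154, its tip beyond x=-35 turned up to 172 mm. All open between the hooks above 85 mm. Origin: centre of the base's underside.
- stand_green: The same stand, holding the green divider.
- blue_bin: Blue open bin fixed to the bench, 220 (x) by 126 mm (y), walls 80 high, front wall (-x) 50, floor 5 thick, 116 wide inside. On each side wall two upright ribs, 5 thick, 14 out from the wall, tops at 75 mm, leave a slot 20 wide across the bin's middle. Steel parts behind it, brass parts before it, under 25 mm high. Origin: centre of its underside.
- bin_slot (a point): Centre of the slot on the bin's inner floor (5 mm above the bench); axes as the bin's: y along the slot from wall to wall, x across its 20 mm gap. With the divider standing in the slot its top edge is 110 mm above this point.
Mind the look-alikes: they are no part of the job. There is more than one size of the orange_divider; the one meant has the size given above.

How it is judged:
On the way:
1. the orange divider is lifted up, at least 30 mm above where it hung, clear of its hooks and stand (z of orange_divider in the frame of stand_orange above 0.094 m and contact force between orange_divider and stand_orange below 0.05 N), for 0.1 s.
At the end, for the whole second after the job is handed in: The orange divider stands at rest in the bin's slot, bottom edge down: its bottom middle within 8 mm across and 10 mm along the slot and within 5 mm of the bin floor, upright within 0.15 rad, in line with the slot within 0.15 rad. The green divider is within 20 mm of where it hung (x of orange_divider in the frame of bin_slot between -0.008 and 0.008 m and y of orange_divider in the frame of bin_slot between -0.01 and 0.01 m and z of orange_divider in the frame of bin_slot between -0.005 and 0.005 m and angle between orange_divider's own z axis and vertical below 0.15 rad and angle between the x axis of orange_divider and the x axis of blue_bin, either way round below 0.15 rad and linear speed of orange_divider below 0.02 m/s and distance of green_divider from where it was at the start of the episode below 0.02 m); the robot touches nothing.
It fails at once if the orange divider is dropped into the bin (moves faster than 0.6 m/s in the bin, as after a fall of about 20 mm) (horizontal distance between orange_divider and bin_slot below 0.1 m and z of orange_divider in the frame of bin_slot below 0.06 m and linear speed of orange_divider above 0.6 m/s).
It fails at once if the green divider is taken off or knocked more than 30 mm from where it hung (distance of green_divider from where it was at the start of the episode above 0.03 m).
It also fails if it takes over 43 s, if anything falls off the work surface, if the arm or the gripper's body presses on something with over 40 N, if the wrist force passes 120 N, or if a joint passes its speed limit or range.

## Working session

There is one attempt and no reset: what is moved stays moved. The work goes in short steps, Python scripts to look and compute and a tool call to move; the robot and the scene stay as the last step left them, time stands still between calls to the robot, and variables do not carry over. Pictures are saved under pics/ and viewed, and the job is handed in when it is done.

Besides the shell and the picture viewer there is one more tool, called as name(argument=value, ...) on one line, values as JSON. play_rows: Moves the arm, as the interface text tells. Its arguments: {"type":"object","properties":{"motion":{"type":"array","items":{"type":"array"}},"gripper":{"type":"number"},"squeeze":{"type":"number"}},"required":["motion"]}

```bash
mkdir -p pics; ls; cat > h.py <<'E'
import numpy as np, cv2
from workcell import bot, cams
def w(cam,p):
    c=cams.calibration(cam); return np.array(c["R"]).T@(np.array(p)-np.array(c["t"]))
def cloud(cam,d):
    c=cams.calibration(cam); K=np.array(c["mtx"]); v,u=np.mgrid[:384,:512]
    P=np.stack([(u-K[0,2])/K[0,0]*d,(v-K[1,2])/K[1,1]*d,d],-1)
    return (P-np.array(c["t"]))@np.array(c["R"])
E
python3 - <<'E'
from h import *
np.set_printoptions(precision=4,suppress=True)
for c in ("top","side"):
    im,d=cams.read_camera(c); cv2.imwrite(f"pics/{c}0.png",im[:,:,::-1]); np.save(f"{c}0.npy",d); np.save(f"{c}0i.npy",im)
    for n in ["orange_divider","green_divider","stand_orange","blue_bin","bin_slot"]:
        for f in ("mark_of","recognise"):
            if n=="bin_slot" and f=="recognise": continue
            for r in getattr(cams,f)(c,n): print(c,f,n,round(r["conf"],2),w(c,r["xyz"]))
print(bot.read_state())
E
```

```text
pics
top mark_of orange_divider 0.81 [ 0.5003 -0.2977  0.0637]
top recognise orange_divider 0.85 [ 0.492  -0.2963  0.1579]
top recognise orange_divider 0.66 [ 0.2365 -0.4505  0.1287]
top mark_of green_divider 0.59 [0.5402 0.3351 0.0642]
top recognise green_divider 0.78 [0.5355 0.3289 0.1613]
top mark_of stand_orange 0.73 [ 0.4994 -0.2969  0.0006]
top recognise stand_orange 0.85 [ 0.489  -0.2879  0.0118]
top mark_of blue_bin 0.57 [ 0.5251 -0.0317 -0.0027]
top recognise blue_bin 0.74 [ 0.5344 -0.0305  0.0077]
top mark_of bin_slot 0.76 [ 0.5263 -0.0276  0.0054]
side mark_of orange_divider 0.79 [ 0.4984 -0.2959  0.0634]
side mark_of orange_divider 0.77 [ 0.2387 -0.4591 -0.0041]
side recognise orange_divider 0.92 [ 0.4919 -0.3067  0.1554]
side recognise orange_divider 0.89 [ 0.238  -0.4715  0.1085]
side recognise orange_divider 0.61 [0.5577 0.3129 0.0098]
side mark_of green_divider 0.66 [0.5474 0.3336 0.0654]
side recognise green_divider 0.76 [0.5406 0.3156 0.1372]
side mark_of stand_orange 0.65 [ 0.4977 -0.2953 -0.0047]
side mark_of stand_orange 0.26 [0.5443 0.3322 0.0646]
side recognise stand_orange 0.61 [ 0.4966 -0.3206  0.006 ]
side mark_of blue_bin 0.58 [ 0.5281 -0.0288 -0.0016]
side recognise blue_bin 0.91 [ 0.5294 -0.0046  0.0368]
side mark_of bin_slot 0.66 [ 0.5303 -0.035   0.0044]
{'time': 1.0, 'q': array([ 1.0981,  0.2639,  1.604 ,  0.    ,  1.2737, -0.0369]), 'joint_vel': array([-0.0013,  0.0011, -0.0001,  0.0018, -0.0007, -0.0002]), 'joint_torque': array([ -0.0023, -51.5089, -36.7733,  -0.0001,   0.001 ,  -0.    ]), 'tool_pos': array([0.285 , 0.6119, 0.2313]), 'tcp_rot': array([-1.3844, -0.8825,  0.8825]), 'wrist_force': array([-0.7571, -0.2836, -0.0543]), 'torque': array([ 0.0154, -0.0039, -0.029 ]), 'width': 1.001577968734644}
```

View pics/top0.png

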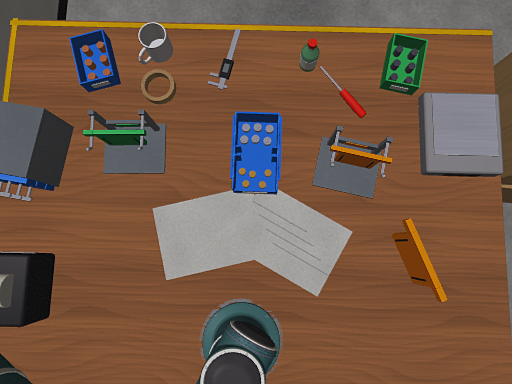

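View pics/side0.png

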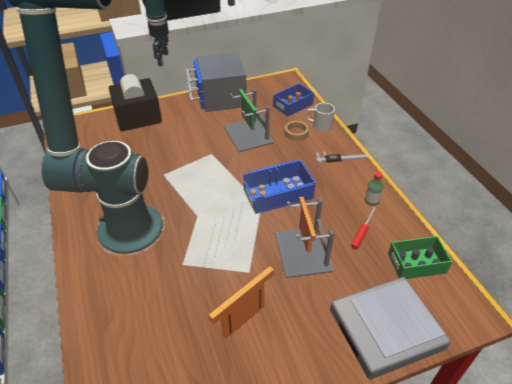

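```bash
python3 - <<'E'
from h import *
np.set_printoptions(precision=4,suppress=True)
def rect(P,name):
    (c,s,a)=cv2.minAreaRect((P[:,:2]*1000).astype(np.float32)); print(name,len(P),np.round(c,1),np.round(s,1),round(a,1),"z",np.percentile(P[:,2],[1,50,99]), "mean",P.mean(0))
for cam in ("top","side"):
    d=np.load(f"{cam}0.npy"); im=np.load(f"{cam}0i.npy"); P=cloud(cam,d); hsv=cv2.cvtColor(im,cv2.COLOR_RGB2HSV)
    h,s,v=[hsv[...,i] for i in range(3)]
    org=(h<22)&(h>3)&(s>120)&(d>0); blue=(h>95)&(h<130)&(s>100)&(d>0); gr=(h>40)&(h<85)&(s>90)&(d>0)
    for n,m in (("org",org),("blue",blue),("green",gr)):
        k,l,st,_=cv2.connectedComponentsWithStats(m.astype(np.uint8))
        for i in range(1,k):
            if st[i,4]<60: continue
            Q=P[l==i]; zt=np.percentile(Q[:,2],98)
            print(cam,n,st[i]); rect(Q,"all"); rect(Q[Q[:,2]>zt-.006],"toplayer")
            T=Q[Q[:,2]>zt-.006]; e=np.linalg.svd((T-T.mean(0))[:,:2],full_matrices=False)[2][0]; print("  dir deg",np.degrees(np.arctan2(e[1],e[0])))
E
```

```text
top org [18 19 87  3 97]
all 97 [945.2 591.3] [  8.1 268.5] 0.1 z [-0.0068  0.0005  0.0047] mean [0.9453 0.597  0.0004]
toplayer 75 [944.7 591.2] [268.3   6.9] 89.9 z [-0.0012  0.0009  0.0049] mean [0.9447 0.5989 0.0014]
  dir deg -89.83851863915947
top org [     0     25    512    359 122741]
all 122741 [ 488.4 -317. ] [1321.  2156.4] 12.9 z [-0.2139  0.0005  0.1388] mean [ 0.3622 -0.0554  0.0002]
toplayer 2525 [460.    9.2] [ 725.  1355.5] 4.9 z [0.0139 0.1368 0.1769] mean [ 0.328  -0.3858  0.119 ]
  dir deg -134.12327419413708
top org [82 45 11 11 70]
all 70 [835.9 490.7] [21.5 19.1] 25.7 z [0.0048 0.0317 0.0376] mean [0.8341 0.4885 0.0271]
toplayer 38 [836.8 491.9] [18.4 18.9] 71.5 z [0.0314 0.0338 0.0379] mean [0.8366 0.4911 0.0339]
  dir deg -152.77860335728008
top org [100  55   9  11  60]
all 60 [806.8 435. ] [22.9 17.1] 45.7 z [0.0114 0.0332 0.0373] mean [0.8039 0.4332 0.0297]
toplayer 38 [806.4 434.6] [21.7 17.1] 45.7 z [0.0313 0.0344 0.0373] mean [0.8063 0.4344 0.0344]
  dir deg -154.15471339108467
top org [85 59 11 10 68]
all 68 [793.1 478.2] [24.7 17.4] 46.6 z [0.0068 0.
[... 6740 characters left out ...]
 0.1768] mean [0.5404 0.3237 0.1647]
toplayer 58 [542.  326.8] [ 12.  154.9] 2.5 z [0.1706 0.1727 0.1779] mean [0.5418 0.3241 0.173 ]
  dir deg -87.7331791624572
side green [  0 196   5  33  62]
all 62 [-587.7  780.5] [190.3  11.4] 89.1 z [-0.521  -0.4716 -0.4558] mean [-0.5884  0.7667 -0.478 ]
toplayer 7 [-584.3  753.8] [  5.9 107. ] 0.9 z [-0.4606 -0.4583 -0.455 ] mean [-0.5858  0.7565 -0.4582]
  dir deg -89.9039066884219
side green [ 389  236   63   43 1656]
all 1656 [ 825.  -442.1] [151.4 174.3] 79.1 z [-0.0018  0.0307  0.0608] mean [ 0.8176 -0.4628  0.0299]
toplayer 262 [ 810.3 -460.3] [104.8 151.6] 79.1 z [0.0543 0.0572 0.062 ] mean [ 0.8072 -0.4616  0.0575]
  dir deg 168.7631068412067
```

Two things could be the orange divider. One hangs on the right stand, top view about (360,155). The other stands on the bench at about (425,260) and is larger. The hanging one fits the description. I'll check its size and look at an enlarged crop.

```bash
python3 - <<'E'
from h import *
np.set_printoptions(precision=4,suppress=True)
tiles=[]
for cam in ("top","side"):
    d=np.load(f"{cam}0.npy"); im=np.load(f"{cam}0i.npy"); P=cloud(cam,d); hsv=cv2.cvtColor(im,cv2.COLOR_RGB2HSV)
    h,s,v=[hsv[...,i] for i in range(3)]
    org=(h<22)&(h>3)&(s>170)&(d>0)
    for nm,c,zr in (("hang",(.497,-.297),(.165,.19)),("standing",(.237,-.455),(.12,.16))):
        m=org&(np.hypot(P[...,0]-c[0],P[...,1]-c[1])<.16)&(P[...,2]>zr[0])&(P[...,2]<zr[1])
        T=P[m]; r=cv2.minAreaRect((T[:,:2]*1000).astype(np.float32)); e=np.linalg.svd((T-T.mean(0))[:,:2],full_matrices=False)[2][0]
        print(cam,nm,len(T),np.round(r[0],1),np.round(r[1],1),r[2],"mean",T.mean(0),"dir",np.degrees(np.arctan2(*(e[::-1]))),"z",np.median(T[:,2]))
    x0,y0=(300,110) if cam=="top" else (260,185)
    tiles.append(cv2.resize(im[y0:y0+100,x0:x0+110,::-1],None,fx=3.6,fy=3.6,interpolation=cv2.INTER_CUBIC))
    # bin walls: top layer
    m=(h>95)&(h<130)&(s>100)&(P[...,2]>.07)&(P[...,2]<.088)&(np.hypot(P[...,0]-.526,P[...,1]+.03)<.16)
    B=P[m]; 
    for sg,nm in ((1,"+y"),(-1,"-y")):
        W=B[(sg*(B[:,1]+.03)>.05)&(abs(B[:,0]-.525)<.09)]; f=np.polyfit(W[:,0]-.525,W[:,1],1); print(cam,nm,len(W),f,"deg",np.degrees(f[0]),np.percentile(W[:,1],[2,98]))
    W=B[(B[:,0]>.61)]; print("back x",np.percentile(W[:,0],[2,50,98]),"y mid",(B[:,1].min()+B[:,1].max())/2)
    R=B[(abs(B[:,1]+.03)<.054)&(abs(B[:,0]-.525)<.05)]; print("ribs",len(R),np.round(R[:,:3],3).tolist()[:40])
    # stand base
    m=(abs(P[...,2]-.008)<.006)&(s<70)&(np.hypot(P[...,0]-.497,P[...,1]+.297)<.14)
    r=cv2.minAreaRect((P[m][:,:2]*1000).astype(np.float32)); print("stand",r,np.median(P[m][:,2]))
cv2.imwrite("pics/crop.png",np.hstack(tiles))
E
```

```text
top hang 337 [ 498.9 -295.4] [155.8  13.9] 78.7015151977539 mean [ 0.4979 -0.2946  0.1737] dir 78.48013286580158 z 0.17412278042426318
top standing 946 [ 240.3 -455.9] [214.6  19.4] 22.79603385925293 mean [ 0.2381 -0.4542  0.1465] dir -157.19662153031007 z 0.15091336910784925
top +y 269 [-0.0117  0.0339] deg -0.6707863683307449 [0.0243 0.0401]
top -y 260 [-0.0188 -0.0915] deg -1.0777461267649422 [-0.0977 -0.0847]
back x [0.6117 0.6297 0.6344] y mid -0.028713155704080076
ribs 32 [[0.539, 0.024, 0.075], [0.539, 0.021, 0.076], [0.539, 0.018, 0.075], [0.539, 0.015, 0.075], [0.535, 0.023, 0.078], [0.536, 0.021, 0.075], [0.537, 0.018, 0.072], [0.536, 0.015, 0.076], [0.537, -0.073, 0.081], [0.539, -0.076, 0.074], [0.538, -0.079, 0.075], [0.538, -0.082, 0.076], [0.536, -0.074, 0.073], [0.536, -0.076, 0.072], [0.535, -0.079, 0.076], [0.535, -0.082, 0.076], [0.534, -0.074, 0.071], [0.534, -0.077, 0.071], [0.513, 0.023, 0.075], [0.512, 0.02, 0.08], [0.514, 0.017, 0.074], [0.51, 0.023, 0.077], [0.51, 0.02, 0.077], [0.511, 0.017, 0.075], [0.513, -0.074, 0.074], [0.512, -0.077, 0.077], [0.513, -0.
[... 545 characters left out ...]
3 [-0.0164  0.0309] deg -0.9404980364769719 [0.023  0.0409]
side -y 190 [-0.0158 -0.094 ] deg -0.9052949069997825 [-0.1016 -0.085 ]
back x [0.6118 0.6302 0.6346] y mid -0.03074629062737478
ribs 16 [[0.568, 0.023, 0.081], [0.536, 0.019, 0.075], [0.539, 0.017, 0.076], [0.514, 0.021, 0.076], [0.539, 0.018, 0.07], [0.541, 0.013, 0.074], [0.511, 0.023, 0.071], [0.514, 0.021, 0.071], [0.517, 0.018, 0.072], [0.541, 0.011, 0.071], [0.512, 0.016, 0.071], [0.537, -0.077, 0.073], [0.514, -0.071, 0.071], [0.535, -0.082, 0.074], [0.512, -0.075, 0.071], [0.513, -0.081, 0.076]]
stand ((499.55450439453125, -297.26177978515625), (185.96438598632812, 148.8926239013672), 78.12589263916016) 0.008227073903964474
```

View pics/crop.png

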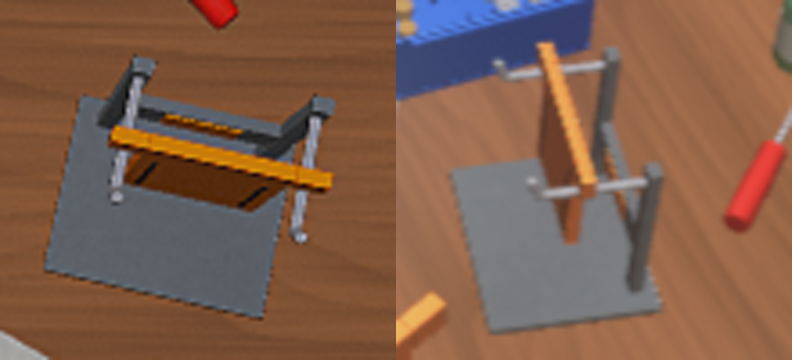

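```bash
python3 - <<'E'
from h import *
from scipy.spatial.transform import Rotation as R
np.set_printoptions(precision=4,suppress=True)
s=bot.read_state(); r=R.from_rotvec(s["tcp_rot"]); print(r.as_matrix())
a=np.degrees(np.arctan2(*r.as_matrix()[[1,0],0])); print("jaw yaw",a, [((-11.6-a+90)%180)-90])
E
```

```text
[[ 0.4221  0.     -0.9065]
 [ 0.9065  0.      0.4221]
 [ 0.     -1.      0.    ]]
jaw yaw 65.02992117415141 [np.float64(-76.6299211741514)]
```

The crop shows the hanging panel on its two hooks. It measures 156 x about 13 mm on top with the top edge at z 0.174, so it is the one meant. The standing one is 214 mm long and is the look-alike.

play_rows(motion=[[[0,0,0.1],[0,0,0]],[[0,-0.1,0.25],[0,0,-0.1]],[[0.02,-0.25,0.25],[0,0,-0.2]],[[0.05,-0.4,0.25],[0,0,-0.3]],[[0.08,-0.55,0.25],[0,0,-0.4]],[[0.1,-0.7,0.25],[0,0,-0.5]],[[0.15,-0.85,0.25],[0,0,-0.6]],[[0.2,-1,0.25],[0,0,-0.7]]], gripper=0)

```text
time: 2.0
tool_pos: [0.3646, 0.2115, 0.3317]
tcp_rot: [-1.522, -0.459, 0.456]
wrist_force: [1.9, -0.2, -0.0]
width: 1.002
```

play_rows(motion=[[[0.05,-0.15,0],[0,0,-0.1]],[[0.1,-0.3,0],[0,0,-0.25]],[[0.15,-0.45,0],[0,0,-0.4]],[[0.2,-0.6,0],[0,0,-0.55]],[[0.25,-0.75,0],[0,0,-0.7]],[[0.3,-0.9,0],[0,0,-0.85]],[[0.34,-1,0],[0,0,-1]],[[0.34,-1,0],[0,0,-1]]])

```text
time: 3.0
tool_pos: [0.5009, -0.1896, 0.3307]
tcp_rot: [-1.565, 0.161, -0.16]
wrist_force: [0.4, 0.3, 0.3]
width: 1.0
```

play_rows(motion=[[[0,-0.15,0],[0,0,0]],[[0,-0.27,0],[0,0,0]],[[0,-0.27,0],[0,0,0]],[[0,-0.27,0],[0,0,0]]])

```text
time: 3.5
tool_pos: [0.5003, -0.2934, 0.3313]
tcp_rot: [-1.564, 0.157, -0.156]
wrist_force: [-0.8, -0.6, 0.2]
width: 1.0
```

```bash
cat > st.py <<'E'
from h import *
from scipy.spatial.transform import Rotation as R
np.set_printoptions(precision=4,suppress=True)
s=bot.read_state(); m=R.from_rotvec(s["tcp_rot"]).as_matrix()
print("t",s["time"],"pos",s["tool_pos"],"jawyaw",np.degrees(np.arctan2(m[1,0],m[0,0])),"y",m[:,1],"F",s["wrist_force"],"w",s["width"],"q",s["q"])
E
python3 st.py
```

```text
t 3.5 pos [ 0.5003 -0.2934  0.3313] jawyaw -11.429783916102801 y [-0.0001  0.0012 -1.    ] F [-0.8166 -0.5854  0.1888] w 0.9996540585477598 q [-0.5739  0.0388  1.6792  0.0009  1.4243 -0.3745]
```

play_rows(motion=[[[-0.005,0,-0.1],[0,0,0]],[[-0.005,0,-0.2],[0,0,0]],[[-0.005,0,-0.3],[0,0,0]],[[-0.005,0,-0.38],[0,0,0]],[[-0.005,0,-0.43],[0,0,0]],[[-0.005,0,-0.47],[0,0,0]],[[-0.005,0,-0.47],[0,0,0]],[[-0.005,0,-0.47],[0,0,0]]])

```text
time: 4.5
tool_pos: [0.4993, -0.2951, 0.1446]
tcp_rot: [-1.566, 0.156, -0.159]
wrist_force: [-0.4, 0.2, 0.2]
width: 0.998
```

```bash
python3 st.py; python3 - <<'E'
from h import *
t=[]
for c,(x0,y0) in (("top",(300,100)),("side",(250,150))):
    im,d=cams.read_camera(c); t.append(cv2.resize(im[y0:y0+110,x0:x0+110,::-1],None,fx=3.6,fy=3.6))
cv2.imwrite("pics/pre.png",np.hstack(t))
E
```

```text
t 4.5 pos [ 0.4993 -0.2951  0.1446] jawyaw -11.464849510699624 y [ 0.0018 -0.0011 -1.    ] F [-0.4271  0.1647  0.2277] w 0.997585749673946 q [-0.5768  0.1542  1.9021  0.0001  1.0832 -0.3767]
```

View pics/pre.png

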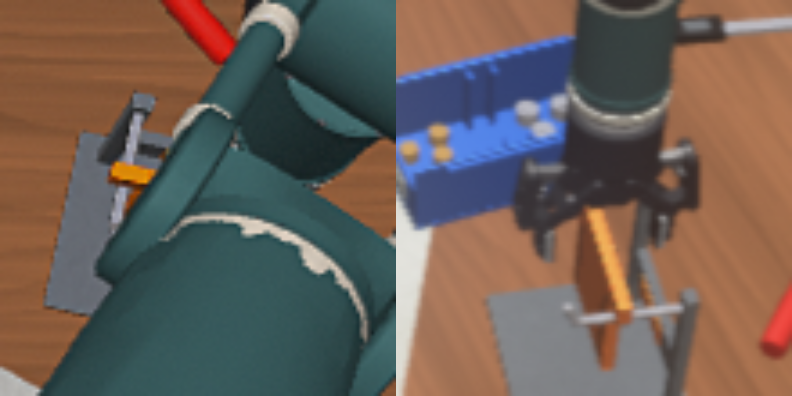

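The open fingers straddle the panel's top edge, centred between the hooks (side crop around (600,220)). Next I close the gripper.

play_rows(motion=[[[0,0,0],[0,0,0]],[[0,0,0],[0,0,0]],[[0,0,0],[0,0,0]],[[0,0,0],[0,0,0]],[[0,0,0],[0,0,0]],[[0,0,0],[0,0,0]],[[0,0,0],[0,0,0]],[[0,0,0],[0,0,0]]], gripper=1, squeeze=50)

```text
time: 5.6
tool_pos: [0.4985, -0.2947, 0.1434]
tcp_rot: [-1.565, 0.157, -0.157]
wrist_force: [-0.1, -0.1, 1.6]
width: 0.129
```

play_rows(motion=[[[0,0,0.03],[0,0,0]],[[0,0,0.07],[0,0,0]],[[0,0,0.12],[0,0,0]],[[0,0,0.17],[0,0,0]],[[0,0,0.22],[0,0,0]],[[0,0,0.27],[0,0,0]],[[0,0,0.33],[0,0,0]],[[0,0,0.38],[0,0,0]],[[0,0,0.38],[0,0,0]],[[0,0,0.38],[0,0,0]]])

```text
time: 6.85
tool_pos: [0.4981, -0.2945, 0.2946]
tcp_rot: [-1.565, 0.158, -0.156]
wrist_force: [0.2, -0.4, -1.6]
width: 0.135
```

```bash
python3 st.py; python3 - <<'E'
from h import *
t=[]
for c,(x0,y0) in (("top",(300,80)),("side",(250,120))):
    im,d=cams.read_camera(c); t.append(cv2.resize(im[y0:y0+110,x0:x0+110,::-1],None,fx=3.6,fy=3.6))
cv2.imwrite("pics/lift.png",np.hstack(t))
E
```

```text
t 6.85 pos [ 0.4981 -0.2945  0.2946] jawyaw -11.469632873916632 y [-0.001   0.0007 -1.    ] F [ 0.2299 -0.3641 -1.5531] w 0.13492571240657622 q [-0.5769  0.0496  1.734   0.      1.3592 -0.3767]
```

View pics/lift.png

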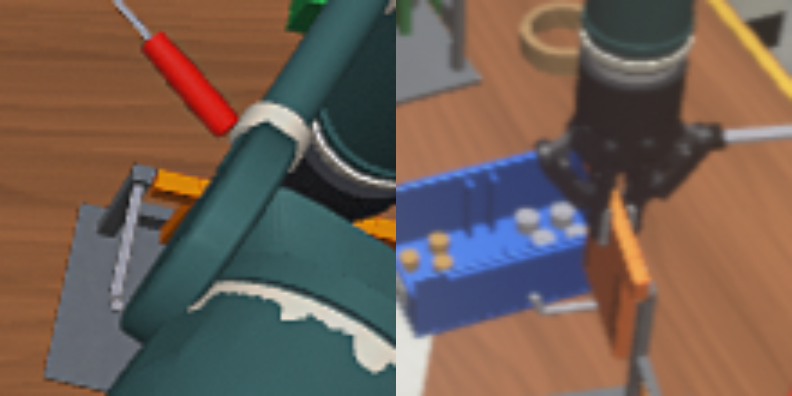

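The divider is held level and is clear of the hooks. Next I carry it over the bin and turn it into line with the slot.

play_rows(motion=[[[0,0.06,0],[0,0,0.02]],[[0.01,0.16,0],[0,0,0.06]],[[0.02,0.27,0],[0,0,0.1]],[[0.03,0.38,0],[0,0,0.14]],[[0.05,0.49,0],[0,0,0.18]],[[0.06,0.59,0],[0,0,0.22]],[[0.066,0.65,0],[0,0,0.235]],[[0.066,0.663,0],[0,0,0.235]],[[0.066,0.663,0],[0,0,0.235]],[[0.066,0.663,0],[0,0,0.235]]])

```text
time: 8.2
tool_pos: [0.5246, -0.0301, 0.2951]
tcp_rot: [-1.571, 0.013, -0.012]
wrist_force: [-0.2, -0.0, -1.5]
width: 0.13
```

play_rows(motion=[[[0,0,-0.06],[0,0,0]],[[0,0,-0.14],[0,0,0]],[[0,0,-0.22],[0,0,0]],[[0,0,-0.27],[0,0,0]],[[0,0,-0.3],[0,0,0]],[[0,0,-0.3],[0,0,0]],[[0,0,-0.3],[0,0,0]]])

```text
time: 9.07
tool_pos: [0.5257, -0.0298, 0.1764]
tcp_rot: [-1.571, 0.011, -0.014]
wrist_force: [-1.1, -0.2, -0.3]
width: 0.132
```

```bash
python3 st.py; cat > look.py <<'E'
from h import *
import sys
np.set_printoptions(precision=4,suppress=True)
t=[]
for c,(x0,y0) in (("top",(200,90)),("side",(225,95))):
    im,d=cams.read_camera(c); t.append(cv2.resize(im[y0:y0+120,x0:x0+110,::-1],None,fx=3.6,fy=3.6))
    P=cloud(c,d); hsv=cv2.cvtColor(im,cv2.COLOR_RGB2HSV); h,s=hsv[...,0],hsv[...,1]
    m=(h<20)&(h>3)&(s>170)&(abs(P[...,0]-.525)<.06)&(abs(P[...,1]+.03)<.1)&(P[...,2]>.05)&(d>0)
    k,l,st,_=cv2.connectedComponentsWithStats(m.astype(np.uint8))
    m=l>0
    for i in range(1,k):
        if st[i,4]<12: m&=l!=i
    Q=P[m]; print(c,len(Q)); 
    if len(Q)<20: continue
    zt=np.percentile(Q[:,2],98); T=Q[Q[:,2]>zt-.008]; r=cv2.minAreaRect((T[:,:2]*1000).astype(np.float32))
    e=np.linalg.svd((T-T.mean(0))[:,:2],full_matrices=False)[2][0]
    print("top layer",r,"ztop",np.median(T[:,2]),zt,"zmin",Q[:,2].min(),"y",T[:,1].min(),T[:,1].max(),"dir",np.degrees(np.arctan2(e[1],e[0])),"mean",T.mean(0))
    for q in cams.mark_of(c,"orange_divider"): print("mark",q["conf"],w(c,q["xyz"]))
    for q in cams.mark_of(c,"bin_slot"): print("slot",q["conf"],w(c,q["xyz"]))
cv2.imwrite(f"pics/{sys.argv[1]}.png",np.hstack(t))
E
python3 look.py over
```

```text
t 9.075 pos [ 0.5257 -0.0298  0.1764] jawyaw -0.9201306262690067 y [ 0.0018 -0.0002 -1.    ] F [-1.068  -0.1756 -0.3106] w 0.13201011274334457 q [-0.104   0.024   1.9812 -0.      1.1346 -0.0879]
top 319
top layer ((510.1899719238281, -29.861968994140625), (153.91712951660156, 41.868770599365234), 88.78914642333984) ztop 0.20697507718657684 0.21080970345396643 zmin 0.11299775679084066 y -0.10703775973255684 0.046778203593012234 dir -91.03203232841953 mean [ 0.5234 -0.0133  0.2104]
mark 0.54 [ 0.5268 -0.0322  0.0958]
side 0
```

View pics/over.png

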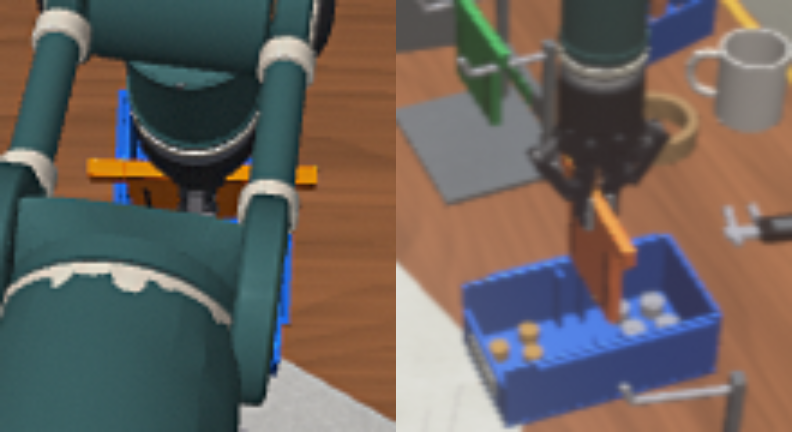

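The panel is over the slot: y centre is -0.030, yaw -1°, x 0.525, all matching the slot. Next I lower it slowly and watch the force.

play_rows(motion=[[[0,0,-0.02],[0,0,0]],[[0,0,-0.04],[0,0,0]],[[0,0,-0.06],[0,0,0]],[[0,0,-0.08],[0,0,0]],[[0,0,-0.1],[0,0,0]],[[0,0,-0.1],[0,0,0]]])

```text
time: 10.02
tool_pos: [0.5241, -0.0294, 0.1342]
tcp_rot: [-1.571, 0.014, -0.011]
wrist_force: [0.2, -0.2, -2.1]
width: 0.128
```

```bash
python3 look.py in1
```

```text
top 188
top layer ((496.1999816894531, -29.837156295776367), (6.544708728790283, 56.411861419677734), 2.0659124851226807) ztop 0.27114858049288126 0.19644493862177817 zmin 0.11065877557504544 y -0.05790679081762484 -0.0015316065133211723 dir 91.89558838121869 mean [ 0.4963 -0.0298  0.2716]
mark 0.69 [ 0.5245 -0.0326  0.0565]
mark 0.55 [ 0.2385 -0.4555  0.0052]
side 0
```

View pics/in1.png

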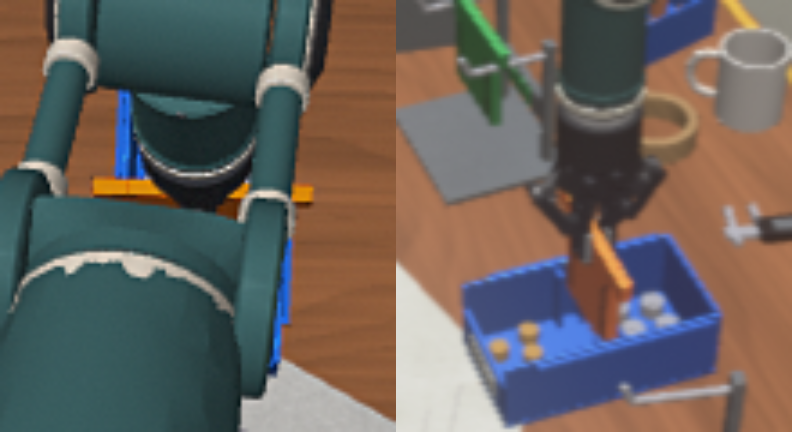

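The panel is between the ribs with no contact force. I continue down.

play_rows(motion=[[[0,0,-0.015],[0,0,0]],[[0,0,-0.03],[0,0,0]],[[0,0,-0.045],[0,0,0]],[[0,0,-0.06],[0,0,0]],[[0,0,-0.075],[0,0,0]],[[0,0,-0.09],[0,0,0]],[[0,0,-0.1],[0,0,0]],[[0,0,-0.11],[0,0,0]],[[0,0,-0.11],[0,0,0]]])

```text
time: 11.35
tool_pos: [0.5246, -0.0294, 0.0909]
tcp_rot: [-1.571, 0.013, -0.012]
wrist_force: [-0.5, -0.9, -1.4]
width: 0.134
```

play_rows(motion=[[[0,0,-0.003],[0,0,0]],[[0,0,-0.006],[0,0,0]],[[0,0,-0.008],[0,0,0]],[[0,0,-0.01],[0,0,0]],[[0,0,-0.01],[0,0,0]]])

```text
time: 11.98
tool_pos: [0.5248, -0.0295, 0.0872]
tcp_rot: [-1.571, 0.012, -0.012]
wrist_force: [-0.1, 1.2, -1.4]
width: 0.133
```

play_rows(motion=[[[0,0,-0.002],[0,0,0]],[[0,0,-0.004],[0,0,0]],[[0,0,-0.006],[0,0,0]],[[0,0,-0.006],[0,0,0]]])

```text
time: 12.48
tool_pos: [0.5248, -0.0295, 0.0848]
tcp_rot: [-1.571, 0.012, -0.012]
wrist_force: [-0.6, -0.1, -1.6]
width: 0.133
```

play_rows(motion=[[[0,0,-0.001],[0,0,0]],[[0,0,-0.002],[0,0,0]],[[0,0,-0.002],[0,0,0]]])

```text
time: 12.85
tool_pos: [0.525, -0.0295, 0.0844]
tcp_rot: [-1.571, 0.012, -0.012]
wrist_force: [-2.0, 0.7, 2.6]
width: 0.132
```

Wrist force rose from -1.6 to +2.6 N at TCP z 0.0844, which is the height I predicted for floor contact. One more small press, then I look before letting go.

play_rows(motion=[[[0,0,-0.001],[0,0,0]],[[0,0,-0.001],[0,0,0]]])

```text
time: 13.1
tool_pos: [0.5252, -0.0295, 0.0845]
tcp_rot: [-1.571, 0.012, -0.013]
wrist_force: [-2.3, 0.1, 5.7]
width: 0.134
```

```bash
python3 st.py; python3 look.py down
```

```text
t 13.1 pos [ 0.5252 -0.0295  0.0845] jawyaw -0.8934399327729269 y [ 0.0005  0.     -1.    ] F [-2.3221  0.142   5.659 ] w 0.13441034380739342 q [-0.1035  0.1243  2.0612  0.0001  0.9556 -0.0879]
top 25
top layer ((523.0108032226562, -101.0832748413086), (11.539359092712402, 13.435895919799805), 2.515345335006714) ztop 0.11575366703698678 0.11882724341223444 zmin 0.10187347072208418 y -0.10771663685049496 -0.0941185726372211 dir -126.0557238929676 mean [ 0.5237 -0.1021  0.1156]
mark 0.59 [ 0.2383 -0.4564  0.0068]
side 0
```

View pics/down.png

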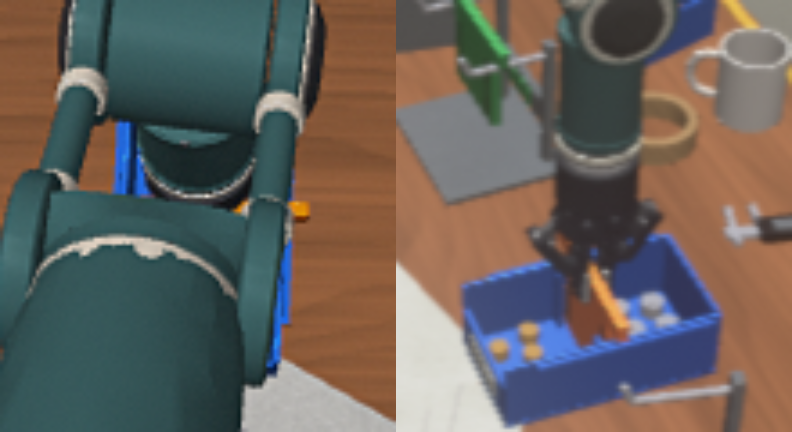

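The panel's top is at 0.1157 (0.115 expected), so it is seated. I release it, then go straight up.

play_rows(motion=[[[0,0,0],[0,0,0]],[[0,0,0],[0,0,0]],[[0,0,0],[0,0,0]],[[0,0,0],[0,0,0]],[[0,0,0],[0,0,0]]], gripper=0.5)

```text
time: 13.92
tool_pos: [0.5248, -0.0295, 0.0836]
tcp_rot: [-1.571, 0.012, -0.012]
wrist_force: [-0.7, -0.7, -0.2]
width: 0.499
```

play_rows(motion=[[[0,0,0.03],[0,0,0]],[[0,0,0.07],[0,0,0]],[[0,0,0.12],[0,0,0]],[[0,0,0.2],[0,0,0]],[[0,0,0.3],[0,0,0]],[[0,0,0.4],[0,0,0]],[[0,0,0.5],[0,0,0]],[[0,0,0.5],[0,0,0]]])

```text
time: 14.92
tool_pos: [0.5276, -0.0297, 0.2901]
tcp_rot: [-1.572, 0.004, -0.02]
wrist_force: [0.4, 0.4, -1.0]
width: 0.499
```

play_rows(motion=[[[-0.1,0,0],[0,0,0]],[[-0.2,0,0],[0,0,0]],[[-0.3,0,0],[0,0,0]],[[-0.35,0,0],[0,0,0]],[[-0.35,0,0],[0,0,0]]])

```text
time: 15.55
tool_pos: [0.3838, -0.0294, 0.2837]
tcp_rot: [-1.571, 0.012, -0.013]
wrist_force: [1.3, -0.5, 0.0]
width: 0.501
```

```bash
python3 st.py; python3 look.py end; python3 - <<'E'
from h import *
for c in("top","side"):
    cams.read_camera(c)
    print(c,[(round(r["conf"],2),w(c,r["xyz"]).round(4)) for r in cams.recognise(c,"green_divider")])
E
```

```text
t 15.55 pos [ 0.3838 -0.0294  0.2837] jawyaw -0.9097552172380252 y [ 0.0008 -0.0001 -1.    ] F [ 1.3051 -0.5447  0.0374] w 0.5008242898001249 q [-0.1412 -0.3449  2.0947  0.      1.3909 -0.1254]
top 0
side 0
top [(0.8, array([0.5371, 0.3316, 0.1594]))]
side []
```

View pics/end.png

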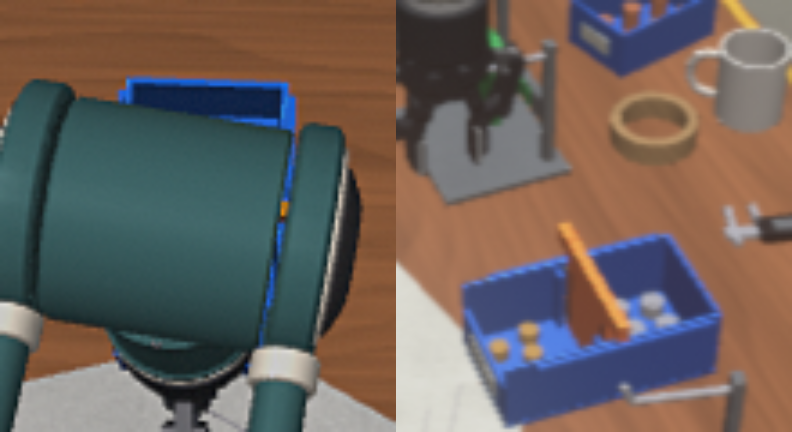

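The divider stands upright in the slot in the side view. I take one numeric check before handing in; the arm hides the top view, so I use the side camera with a looser colour mask.

```bash
python3 - <<'E'
from h import *
np.set_printoptions(precision=4,suppress=True)
im,d=cams.read_camera("side"); P=cloud("side",d); hsv=cv2.cvtColor(im,cv2.COLOR_RGB2HSV)
for r in cams.mark_of("side","orange_divider"): print(r["conf"],w("side",r["xyz"]))
for r in cams.mark_of("side","bin_slot"): print("slot",r["conf"],w("side",r["xyz"]))
m=(hsv[...,0]<22)&(hsv[...,1]>120)&(abs(P[...,0]-.525)<.03)&(abs(P[...,1]+.03)<.1)&(P[...,2]>.03)&(d>0)
Q=P[m]; T=Q[Q[:,2]>.108]; r=cv2.minAreaRect((T[:,:2]*1000).astype(np.float32)); print(len(Q),len(T),r,np.median(T[:,2]))
F=Q[(Q[:,2]<.1)&(abs(Q[:,1]+.03)<.045)]; A=np.c_[F[:,1]+.03,F[:,2]-.005,np.ones(len(F))]
print("front face x=",np.linalg.lstsq(A,F[:,0],rcond=None)[0],len(F))
E
```

```text
0.74 [ 0.24   -0.4595 -0.003 ]
0.53 [ 0.5245 -0.0291  0.0045]
slot 0.9 [ 0.5311 -0.035   0.002 ]
289 117 ((526.8795776367188, -32.537498474121094), (159.62945556640625, 14.28466510772705), 89.27114868164062) 0.11293901863003675
front face x= [ 0.0119 -0.0071  0.5226] 121
```

```bash
python3 -c "
from workcell import bot
print(bot.finish_job())"
```

```text
the job is handed in; nothing more can be done
None
```

The orange divider stands in the bin's slot on its long bottom edge, and the job is handed in. I took the 156 mm divider hanging on the right stand; the 214 mm orange panel standing on the bench was the look-alike. I lifted it 150 mm straight up off its hooks, turned it about 10.6° over the slot and lowered it until the force rose at the predicted floor height. Then I opened the gripper and backed the arm away at about 15.5 s on the clock.

**Position:** the last side picture puts the divider's top at x 0.527, y -0.033, z 0.113. That is about 1–3 mm from my estimate of the slot, with the face upright and yaw about -0.7°.

**Disagreements:**
- In that last picture the network put the divider's origin within 1 mm of my slot estimate.
- Its slot point lay about 6–8 mm away (0.531, -0.035). I trusted the rib and wall depth measurements and the divider's free fit between the ribs instead.

**Check limits:** the arm covered most of the bin in the top camera at the end, so the final measurement comes from the side camera only.

**Green divider:** it still hangs within about 3 mm of its first reading. That check came from the top camera only, because the arm hid it from the side.

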